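# Clamp a freshly glued carton in the closing station

### The job

Push the carton along the rollers until it sits home against the end stop of the bay, then pump the clamp's trigger until the jaw's sprung pad presses the glued side of the carton. Finish while still squeezing the trigger, with the pad pushed in a bit more than half of its spring travel (about 16 mm of 28) so that the glue is held under pressure; never push it much further, that crushes the carton. Work the jaw only with the trigger, and leave the small things standing round the station where they are.

Things in the scene. Friction and masses are not known exactly. Their poses are not given: they have to be found in the camera images.
- station: The closing station, fixed to the table; position and yaw vary. Origin on the table under the middle of its bay; x axis = clamping direction (away from the robot), y axis = direction in which cartons travel, z up. Ten free rollers (24 mm diameter, tops at z = 40 mm) lie from y = -270 to +45 mm between side rails (inner faces x = +-38 mm, tops z = 58 mm)
- carton: Plain brown cardboard carton 60 mm (x) by 100 mm (y) by 80 mm high, about 0.25 kg, on the rollers toward the -y end of the lane, axes along the station's. Origin in the middle of its underside; home in the bay that is at station y = 0, and its top 120 mm above the table. A pale paper glued flap covers its near (-x) side
- bay (a point): Point on top of the rollers in the middle of the bay: station x = 0, y = 0, z = 40 mm
- handle_grip (a point): Middle of the clamp's fixed upright handle, at station x = -144 mm, y = 0, z = 133 mm: a black flat bar 10 mm thick (x), 26 mm wide (y), free from z = 106 to 157 mm. It stands between the trigger and the bay. The clamp's other parts beside it reach up to z = 106 mm
- trigger_grip (a point): Middle of the trigger's paddle, a black flat bar like the handle (10 mm thick, 26 mm wide, 52 mm long) on the robot's side of it. Released it leans back, about 36 mm behind the middle of the handle; fully squeezed it is upright, 13 mm behind (23 mm over both outer faces, 46 mm when released, 50 at the tops)
- trigger: The trigger; its origin lies on the trigger's pivot, 113 mm below the middle of the paddle
- squeeze (a joint): Angle of the trigger about its pivot (station x = -157, z = 20 mm): 0 released, 0.20 rad squeezed against its stop; light return spring (1 to 3 N at the paddle). Squeezing (+x, toward the handle) drives the bar by a pawl and a 5 mm rack, 0.5 mm per mm at the paddle: 10 mm a full stroke (7 to 12 the first time). Released, it springs back alone and the bar stays
- advance (a joint): How far bar and jaw are advanced, 0 to 0.085 m; starts at 5 to 30 mm. At 0 with the pad free, the pad's face is at station x = -80 mm, 50 mm from a carton in mid lane. The bar lies on the line y = 0 at z = 88 mm, its tail at x = -268 mm. A brake of about 7 N holds it; a greater load pushes it back once the trigger is let go
- press (a joint): How far the sprung pad is pushed back toward the jaw's head, 0 (free) to 0.028 m (bottomed); 600 N/m, so 12 mm is the most the brake holds by itself and more lasts only while the trigger is kept squeezed; about 12.5 to 19.5 mm is the right pressure, over 22 mm the carton is crushed
- bar: The clamp's steel bar with rack and jaw head, carrying the pad; origin in the middle of the jaw head (a plate 36 mm wide, 34 mm high, 37 mm behind the free face of the pad); not to be pushed by hand
- pad: Sprung pad of the jaw with a black rubber face 36 mm wide (y), 34 mm high; origin in the middle of its front face
- beaker: Small beaker 47 mm wide, 55 mm high, standing on the near side of the lane to the right of the clamp; bystander, origin under its middle
- label_roll: Roll of labels 64 mm wide, 26 mm high, lying on the near side farther to the right; bystander
- atomiser_1: Slim atomiser 18 mm wide, 80 mm high, standing to the left of the clamp; bystander
- dropper_25: Dropper bottle 39 mm wide, 102 mm high, standing behind the fence; bystander
- end_stop (a point): Top middle of the end stop's face: station y = +50 mm, z = 85 mm. The bay is this +y end of the lane, from y = -50 to +50 mm
- fence (a point): Top middle of the fence's face on the far side of the bay: station x = +34 mm, z = 125 mm
Mind the look-alikes: they are no part of the job. There is more than one size of the carton; the one meant has the size given above.

How it is judged:
By the outcome, as a careful person would: the job done as asked, in the order asked, and still so for the second after the job is handed in, while the arm keeps its last pose, push and grip.
It also fails if it takes over 54 s, if anything falls off the work surface, if the arm or the gripper's body presses on something with over 40 N, if the wrist force passes 120 N, or if a joint passes its speed limit or range.

### The arm

A 6-joint arm with a two-finger parallel gripper is mounted at the origin on a cart in front of the work surface, level with it; the furniture and walls round the work are solid. World frame = base frame: x ahead of the robot, y to its left, z up, the work surface at z = 0. Lengths are in m, angles in rad, forces in N, time in s.
With the tool pointing down it reaches from about 0.25 to 0.725 m from the base axis. Payload 9.7 kg.
Tool frame: the origin (TCP) lies on the centre line of the jaws, within the pads' length; the fingertips stand 17 mm ahead of it and the grasp point (between the pads) lies 2 mm behind it (env.tip_extent is the z of the fingertips in the tool frame, in m); z points along the fingers, y is the direction in which the jaws open and shut (so a half turn about z gives the same grasp; the last joint's range is limited). The gripper opens to 85 mm and grips with 20 to 120 N. Pads are 22 mm wide; open, the fingers measure 114 mm over their backs; the gripper's body (76 mm by 85 mm) begins 54 mm behind the grasp point. The pads swing forward as they close: fully open they stand 13 mm farther back than shut.
Start: joints at [1.292, 0.087, 0.176, 1.66, 0, 1.571], TCP at [0.151, 0.529, 0.248] pointing down, gripper open.
Joint ranges: [-3.13, 3.13], [-0.85, 1.81], [-1.15, 1.24], [-2.2, 2.28], [-1.44, 1.52], [-3.14, 3.14]. Speed limits (rad/s): [2.22, 2.22, 2.57, 3.14, 3.14, 3.14].

### API

Orientations are given as a 3x3 rotation matrix whose columns are the frame's x, y, z axes.
In Python, from rig import env gives the robot as it stands. The module is installed in compiled form; this text tells all that it offers.
- The arm moves only by the shell command python3 -m inch 'ROWS' [FORCE]. ROWS is JSON, a list of rows, each a list of 3 entries, a list of its own where there are three numbers: the finger opening in cm, from 0 to 8.54, then the shift along the tool's x, y, z in cm, then the turn, a rotation vector about the tool's x, y, z in degrees. A call has 1 to 5 rows; each row is the pose to reach, as a shift and turn from the pose commanded when the call began, along the tool's axes at that moment; what a row does not reach only later rows make up. A row lasts 1/12 s, in which the tool goes at most 41.7 mm and 7.16 degrees, less where a joint would pass 70% of its speed; a pose out of reach is approached as far as the arm can. A call with a gripper value outside its range is refused whole. The fingers move at their own pace and stop on an object; FORCE is the grip in N (left out, the last holds). Time passes only in rows, so rows that repeat a pose let the fingers close. It gives the time, the measured TCP pose, the force and the opening at its end, in the units of the state.
- env.sense(): the state, without advancing time (a new reading comes with each control period).
- env.capture(name): name is "scene" or "top"; returns a dict with "frame" (400x640x3 uint8, blue, green, red), "K" (3x3 intrinsics, pixels), "camera_from_world" (4x4, takes a point from world to camera coordinates). Camera axes: x right, y up, looking along -z (the intrinsics and any distortion apply to the point x, -y, -z); pixel columns grow to the right and rows downward; lengths in m; the calibration is good to about 2 mm. A picture is of the moment at which its call begins. There is no depth.
- env.sign_off(): hands the job in, once; it reports no verdict.
The state is a dict: "time": time; "joint_pos": joint angles; "dq": joint speeds; "tau": joint torques, N m; "tcp_pos": TCP position; "tcp_rot": TCP orientation; "contact_force": force on the tool from outside, world axes, zero at the start; "wrist_torque": the same for the moment, N m; "width": opening from 0.0 (shut) to 1.0 (fully open).
Only numpy, scipy, OpenCV 4.12 (cv2) and the standard library are available. Lean on these libraries where they do the work, as an engineer would, in place of code of your own. Each camera call takes 0.05 s, during which the arm holds its last target. There are 200 camera calls.

## Working session

There is one attempt and no reset: what is moved stays moved. The work goes in short steps, Python scripts to look and compute and a shell command to move; the robot and the scene stay as the last step left them, time stands still between calls to the robot, and variables do not carry over. Pictures are saved under pics/ and viewed, and the job is handed in when it is done.

```bash
mkdir -p pics
python3 - <<'E'
from rig import env
import cv2,numpy as np
s=env.sense();print(s)
for n in("scene","top"):
    c=env.capture(n);cv2.imwrite(f"pics/{n}0.png",c["frame"]);print(n,c["K"],c["camera_from_world"],[k for k in c])
E
```

```text
{'time': 0.0, 'joint_pos': array([ 1.29197092e+00,  8.74675437e-02,  1.75155351e-01,  1.65978861e+00,
       -2.59451843e-05,  1.57080444e+00]), 'dq': array([-6.25940909e-04, -6.43559236e-05, -1.00166114e-03, -1.00701186e-03,
        2.56184781e-04,  1.76346952e-04]), 'tau': array([-3.22016807e-03, -5.20396650e+01,  4.64799249e+01,  1.63548131e-02,
       -1.76177346e-04,  1.47358247e-05]), 'tcp_pos': array([0.15132784, 0.52856993, 0.24758983]), 'tcp_rot': array([[-9.61377157e-01,  2.75234175e-01, -3.34082856e-04],
       [ 2.75234376e-01,  9.61376330e-01, -1.26123544e-03],
       [-2.59557440e-05, -1.30447402e-03, -9.99999149e-01]]), 'contact_force': array([-0.13164529,  0.440797  , -0.3891688 ]), 'wrist_torque': array([-0.02604885,  0.01339208, -0.02346733]), 'width': 0.999466504154968}
scene [[379.42734318   0.         318.7748916 ]
 [  0.         379.42734318 199.53468291]
 [  0.           0.           1.        ]] [[ 0.84112121 -0.54082624  0.00470123 -0.48711348]
 [ 0.25973436  0.41154632  0.87359469 -0.24124693]
 [-0.4743977  -0.73357795  0.4866315  -0.73153381]
 [ 0.          0.          0.          1.        ]] ['frame', 'K', 'camera_from_world']
top [[377.19097935   0.         321.94740783]
 [  0.         377.19097935 196.8728978 ]
 [  0.           0.           1.        ]] [[ 0.00126044 -0.99991217  0.01319311  0.00695294]
 [ 0.98854721  0.00323683  0.15087721 -0.5819346 ]
 [-0.15090666  0.01285184  0.98846447 -0.85704944]
 [ 0.          0.          0.          1.        ]] ['frame', 'K', 'camera_from_world']
```

View pics/scene0.png

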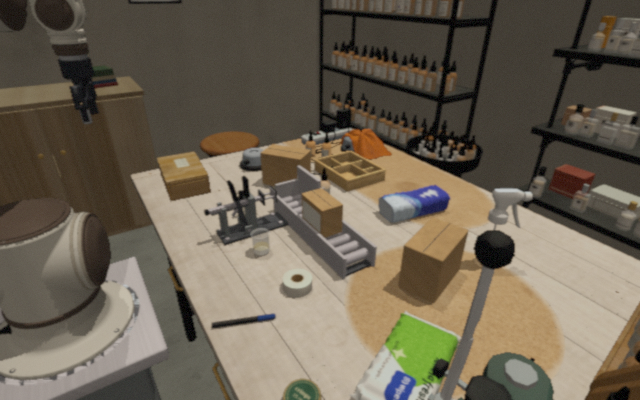

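View pics/top0.png

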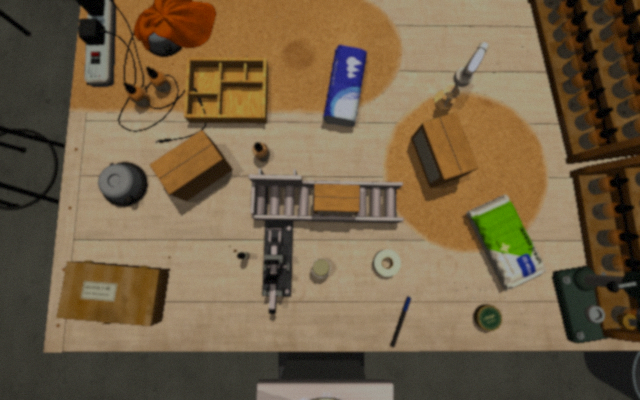

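Run:
```python
import cv2
t=cv2.imread("pics/top0.png");s=cv2.imread("pics/scene0.png")
cv2.imwrite("pics/top0c.png",cv2.resize(t[165:325,225:425],None,fx=4,fy=4,interpolation=cv2.INTER_CUBIC)[:600])
cv2.imwrite("pics/scene0c.png",cv2.resize(s[150:290,190:390],None,fx=4,fy=4,interpolation=cv2.INTER_CUBIC))
```

```text
(no output)
```

View pics/top0c.png

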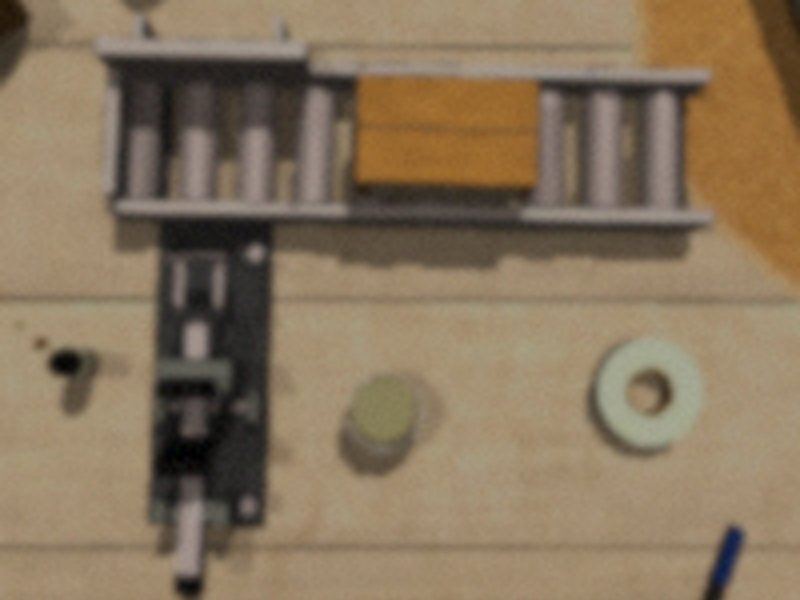

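View pics/scene0c.png

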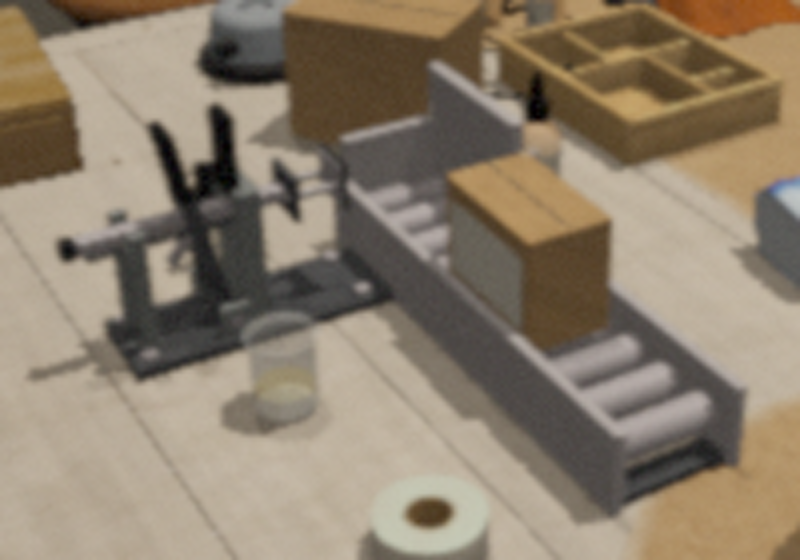

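```bash
cat > h.py <<'E'
import numpy as np,cv2
from scipy.optimize import least_squares
CAL={"scene":(np.array([[379.42734318,0,318.7748916],[0,379.42734318,199.53468291],[0,0,1]]),np.array([[0.84112121,-0.54082624,0.00470123,-0.48711348],[0.25973436,0.41154632,0.87359469,-0.24124693],[-0.4743977,-0.73357795,0.4866315,-0.73153381]])),
"top":(np.array([[377.19097935,0,321.94740783],[0,377.19097935,196.8728978],[0,0,1]]),np.array([[0.00126044,-0.99991217,0.01319311,0.00695294],[0.98854721,0.00323683,0.15087721,-0.5819346],[-0.15090666,0.01285184,0.98846447,-0.85704944]]))}
def proj(n,P):
    K,T=CAL[n];P=np.atleast_2d(P);c=P@T[:,:3].T+T[:,3]
    return np.c_[K[0,0]*c[:,0]/-c[:,2]+K[0,2],K[1,1]*-c[:,1]/-c[:,2]+K[1,2]]
def ray(n,uv,z):
    K,T=CAL[n];uv=np.atleast_2d(uv);d=np.c_[(uv[:,0]-K[0,2])/K[0,0],-(uv[:,1]-K[1,2])/K[1,1],-np.ones(len(uv))]@T[:,:3]
    o=-T[:,:3].T@T[:,3];return o+d*((z-o[2])/d[:,2])[:,None]
def st(p):
    c,s=np.cos(p[2]),np.sin(p[2]);return lambda q:np.atleast_2d(q)@np.array([[c,-s,0],[s,c,0],[0,0,1]]).T+[p[0],p[1],0]
E
python3 - <<'E'
from h import *
f=lambda L:np.array(L)/4+[225,165]
car=f([(357,76),(541,80),(537,187),(356,183)]); C=ray("top",car,.12)[:,:2]
print("carton top",C.round(4),np.linalg.norm(C-np.roll(C,1,0),axis=1), C.mean(0))
sc=np.array([(530,155),(610,218),(527,245),(447,170)])/4+[190,150]
C2=ray("scene",sc,.12)[:,:2];print("scene",C2.round(4),C2.mean(0))
print("near rail",ray("top",f([(200,203),(700,212)]),.058).round(4))
print("far rail",ray("top",f([(330,76),(700,84)]),.058).round(4))
print("bar",ray("top",f([(188,580),(190,500),(197,335)]),.088).round(4))
print("stop face",ray("top",f([(120,70),(122,200)]),.085).round(4))
print("fence",ray("top",f([(110,58),(305,62)]),.125).round(4))
print("rollers bay 1st",ray("top",f([(145,150)]),.04))
E
```

```text
carton top [[ 0.5989  0.0262]
 [ 0.597  -0.075 ]
 [ 0.5379 -0.0719]
 [ 0.5398  0.0265]] [0.05910461 0.10116737 0.05923692 0.09844399] [ 0.56838254 -0.02355056]
scene [[ 0.6019  0.0188]
 [ 0.5977 -0.0744]
 [ 0.5389 -0.0742]
 [ 0.5465  0.0295]] [ 0.57124106 -0.02508443]
near rail [[ 0.5349  0.1178  0.058 ]
 [ 0.5304 -0.1741  0.058 ]]
far rail [[ 0.6105  0.0426  0.058 ]
 [ 0.6065 -0.1764  0.058 ]]
bar [[0.3267 0.1168 0.088 ]
 [0.369  0.1166 0.088 ]
 [0.4583 0.1146 0.088 ]]
stop face [[0.6084 0.162  0.085 ]
 [0.5338 0.1588 0.085 ]]
fence [[0.6074 0.1609 0.125 ]
 [0.6056 0.0546 0.125 ]]
rollers bay 1st [[0.56846761 0.15325177 0.04      ]]
```

```bash
cat > p.py <<'E'
import sys,numpy as np
from rig import env
from scipy.spatial.transform import Rotation as R
def plan(pos,yaw=-0.016):
    s=env.sense();r=s["tcp_rot"];y=np.array([np.cos(yaw),np.sin(yaw),0]);z=np.array([0,0,-1.]);t=np.c_[np.cross(y,z),y,z]
    print("shift cm",(r.T@(np.array(pos)-s["tcp_pos"])*100).round(2),"turn deg",np.degrees(R.from_matrix(r.T@t).as_rotvec()).round(1))
    print("t",s["time"],"pos",s["tcp_pos"].round(4),"F",s["contact_force"].round(2),"w",round(s["width"],3),"j",s["joint_pos"].round(2))
if __name__=="__main__": plan([float(v) for v in sys.argv[1:4]],*[float(v) for v in sys.argv[4:]])
E
python3 p.py .5695 -.106 .22; python3 -c "
from rig import env;print(env.tip_extent)"
```

```text
shift cm [-57.67 -49.49   2.82] turn deg [-0.1  0.  74.9]
t 0.1 pos [0.1513 0.5286 0.2477] F [ 0.18 -0.01 -0.69] w 1.0 j [1.29 0.09 0.18 1.66 0.   1.57]
0.017
```

```bash
python3 -m inch '[[0,[-3,-2.6,0.1],[0,0,4]],[0,[-6,-5.2,0.3],[0,0,8]],[0,[-9,-7.8,0.4],[0,0,12]],[0,[-12,-10.4,0.6],[0,0,16]],[0,[-15,-13,0.7],[0,0,20]]]' 30; python3 p.py .5695 -.106 .22
```

```text
time: 0.52
tcp_pos: [0.2601, 0.3608, 0.2407]
tcp_rot: [[-0.808, 0.59, -0.0], [0.59, 0.808, -0.001], [-0.0, -0.001, -1.0]]
contact_force: [0.2, 0.4, 0.4]
width: 0.3
shift cm [-52.51 -19.46   2.09] turn deg [-0.   0.  54.8]
t 0.5167 pos [0.2601 0.3608 0.2407] F [0.23 0.39 0.39] w 0.3 j [ 0.95 -0.17 -0.08  1.65 -0.    1.58]
```

```bash
python3 -m inch '[[0,[-3.7,-1.4,0.2],[0,0,5]],[0,[-7.4,-2.8,0.4],[0,0,10]],[0,[-11.1,-4.2,0.6],[0,0,15]],[0,[-14.8,-5.6,0.7],[0,0,20]],[0,[-18.5,-7,0.8],[0,0,25]]]'; python3 p.py .5695 -.106 .22
```

```text
time: 0.93
tcp_pos: [0.3688, 0.1953, 0.2331]
tcp_rot: [[-0.482, 0.876, -0.0], [0.876, 0.482, 0.0], [0.0, 0.0, -1.0]]
contact_force: [0.9, 0.1, 0.4]
width: 0.007
shift cm [-36.07   3.08   1.31] turn deg [-0.  -0.  29.7]
t 0.9333 pos [0.3688 0.1953 0.2331] F [0.93 0.09 0.38] w 0.007 j [ 0.49 -0.23 -0.15  1.65  0.    1.56]
```

```bash
python3 -c "print()"
python3 -m inch '[[0,[-4,0.3,0.1],[0,0,5]],[0,[-8,0.6,0.3],[0,0,10]],[0,[-12,1,0.4],[0,0,15]],[0,[-16,1.3,0.6],[0,0,20]],[0,[-20,1.7,0.7],[0,0,25]]]'; python3 p.py .5695 -.106 .22
```

```text
time: 1.35
tcp_pos: [0.4808, 0.0284, 0.226]
tcp_rot: [[-0.066, 0.998, -0.0], [0.998, 0.066, 0.0], [0.0, -0.0, -1.0]]
contact_force: [1.0, 0.9, 0.2]
width: -0.003
shift cm [-14.     7.97   0.59] turn deg [-0.  -0.   4.7]
t 1.35 pos [0.4808 0.0284 0.226 ] F [1.03 0.86 0.21] w -0.003 j [ 0.06 -0.08 -0.04  1.62  0.    1.56]
```

```bash
python3 -m inch '[[0,[-3.5,2,0.1],[0,0,2]],[0,[-7,4,0.3],[0,0,4]],[0,[-10.5,6,0.5],[0,0,4.7]],[0,[-14,8,0.6],[0,0,4.7]],[0,[-14,8,0.6],[0,0,4.7]]]'; python3 p.py .5695 -.106 .09
```

```text
time: 1.77
tcp_pos: [0.5721, -0.1085, 0.2173]
tcp_rot: [[0.016, 1.0, -0.003], [1.0, -0.016, -0.001], [-0.001, -0.003, -1.0]]
contact_force: [1.3, 0.4, 0.7]
width: 0.005
shift cm [ 0.26 -0.23 12.73] turn deg [-0.2  0.   0. ]
t 1.7667 pos [ 0.5721 -0.1085  0.2173] F [1.29 0.44 0.68] w 0.005 j [-0.19  0.16  0.19  1.61 -0.    1.4 ]
```

```bash
python3 -m inch '[[0,[0,-0.2,3.5],[0,0,0]],[0,[0,-0.2,7],[0,0,0]],[0,[0,-0.2,10.5],[0,0,0]],[0,[0,-0.2,12.7],[0,0,0]],[0,[0,-0.2,12.7],[0,0,0]]]'; python3 p.py .5717 .053 .09
python3 - <<'E'
from rig import env
import cv2
cv2.imwrite("pics/s1.png",cv2.resize(env.capture("scene")["frame"][150:290,190:390],None,fx=4,fy=4,interpolation=cv2.INTER_CUBIC))
E
```

```text
time: 2.18
tcp_pos: [0.5649, -0.1028, 0.0876]
tcp_rot: [[0.012, 1.0, -0.009], [1.0, -0.012, 0.002], [0.002, -0.009, -1.0]]
contact_force: [-0.7, -0.1, 0.2]
width: 0.003
shift cm [15.59  0.49 -0.23] turn deg [-0.5 -0.1  0.2]
t 2.1833 pos [ 0.5649 -0.1028  0.0876] F [-0.73 -0.11  0.18] w 0.003 j [-0.18  0.15 -0.06  1.36  0.    1.4 ]
```

View pics/s1.png

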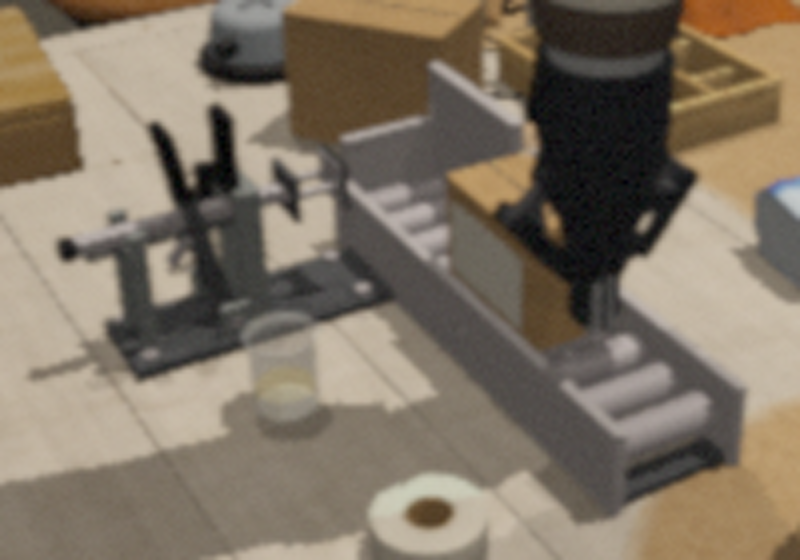

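The fingers are behind the carton at crop (600,310), inside the rails, and the carton has not moved. I start the push.

```bash
python3 -m inch '[[0,[0.8,0,-0.2],[0,0,0]],[0,[1.8,0,-0.2],[0,0,0]],[0,[2.8,0,-0.2],[0,0,0]],[0,[3.8,0.1,-0.2],[0,0,0]],[0,[4.8,0.1,-0.2],[0,0,0]]]'; python3 -m inch '[[0,[1,0,0],[0,0,0]],[0,[2,0,0],[0,0,0]],[0,[3,0,0],[0,0,0]],[0,[4,0,0],[0,0,0]],[0,[5,0,0],[0,0,0]]]';python3 p.py .5725 .053 .09
```

```text
time: 2.65
tcp_pos: [0.5703, -0.0541, 0.0968]
tcp_rot: [[0.011, 1.0, 0.002], [1.0, -0.011, -0.0], [-0.0, 0.002, -1.0]]
contact_force: [-0.9, -1.0, -0.5]
width: 0.003
time: 3.07
tcp_pos: [0.5702, -0.0044, 0.0954]
tcp_rot: [[0.012, 1.0, 0.0], [1.0, -0.012, -0.0], [-0.0, 0.0, -1.0]]
contact_force: [0.5, 0.6, 1.8]
width: -0.001
shift cm [5.74 0.17 0.54] turn deg [0.  0.  0.2]
t 3.0667 pos [ 0.5702 -0.0044  0.0954] F [0.46 0.56 1.84] w -0.001 j [-0.01  0.13 -0.07  1.37 -0.    1.57]
```

```bash
python3 -m inch '[[0,[1,0,0],[0,0,0]],[0,[2,0,0.1],[0,0,0]],[0,[3,0,0.2],[0,0,0]],[0,[3.7,0,0.2],[0,0,0]],[0,[4.3,0.1,0.2],[0,0,0]]]'; python3 -m inch '[[0,[0.4,0,0],[0,0,0]],[0,[0.7,0,0],[0,0,0]],[0,[1,0,0],[0,0,0]],[0,[1.2,0,0],[0,0,0]]]';python3 p.py .5725 .053 .09
python3 - <<'E'
from rig import env
import cv2
cv2.imwrite("pics/t2.png",cv2.resize(env.capture("top")["frame"][165:315,225:425],None,fx=4,fy=4,interpolation=cv2.INTER_CUBIC))
E
```

```text
time: 3.48
tcp_pos: [0.5716, 0.0386, 0.0936]
tcp_rot: [[0.011, 1.0, 0.0], [1.0, -0.011, 0.0], [0.0, 0.0, -1.0]]
contact_force: [-1.0, 0.3, -0.1]
width: -0.001
time: 3.82
tcp_pos: [0.5716, 0.0495, 0.093]
tcp_rot: [[0.012, 1.0, -0.0], [1.0, -0.012, -0.001], [-0.001, -0.0, -1.0]]
contact_force: [2.4, -9.0, 2.7]
width: -0.002
shift cm [0.35 0.08 0.3 ] turn deg [-0.   0.   0.2]
t 3.8167 pos [0.5716 0.0495 0.093 ] F [ 2.4  -8.96  2.73] w -0.002 j [ 0.09  0.14 -0.07  1.37 -0.    1.67]
```

View pics/t2.png

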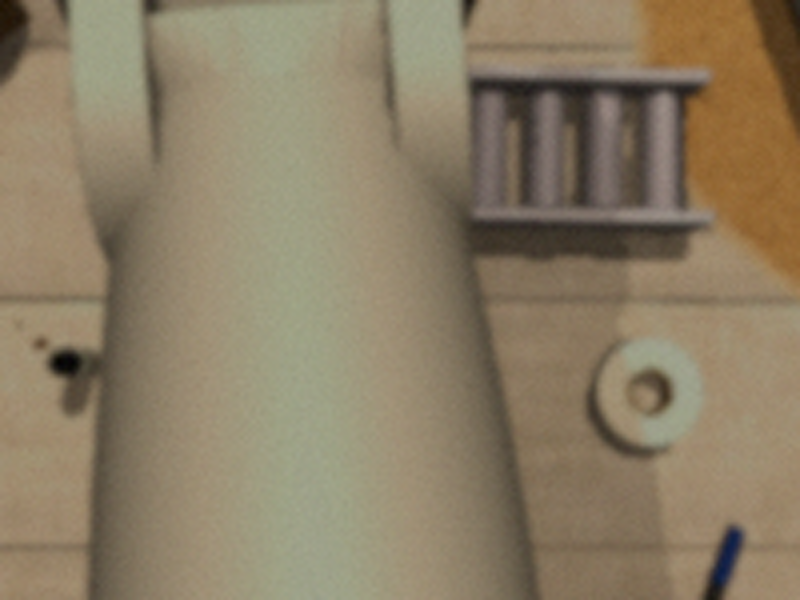

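The carton is home: the force is 9 N, at the TCP position I predicted. I back off, rise, and take a clear view.

```bash
python3 -m inch '[[0,[-1.2,0,0],[0,0,0]],[0,[-2,0,-3],[0,0,0]],[0,[-2,0,-7],[0,0,0]],[3,[-2,-3,-11],[0,0,0]],[6,[-2,-7,-12.5],[0,0,0]]]' 20;python3 p.py .414 .1145 .215; python3 -c "
from h import *
T=st([.573,.112,-.016])
P=T([[-.144,0,.157],[-.18,0,.133],[-.139,.013,.157],[-.268,0,.088],[-.038,-.05,.058]])
for n in CAL: print(n,proj(n,P).round(1).tolist())"
```

```text
time: 4.28
tcp_pos: [0.5103, 0.0292, 0.2177]
tcp_rot: [[0.013, 1.0, 0.003], [1.0, -0.013, 0.0], [0.0, 0.003, -1.0]]
contact_force: [0.5, 0.7, 1.9]
width: 0.275
shift cm [ 8.4  -9.74  0.24] turn deg [ 0.2 -0.   0.2]
t 4.2833 pos [0.5103 0.0292 0.2177] F [0.5  0.66 1.89] w 0.275 j [ 0.06 -0.02  0.01  1.59  0.    1.64]
scene [[243.4, 177.6], [230.5, 189.7], [243.3, 175.3], [197.8, 214.9], [291.8, 209.4]]
top [[270.3, 262.8], [271.1, 280.2], [264.0, 260.2], [272.0, 320.4], [298.7, 216.1]]
```

```bash
python3 -m inch '[[8.2,[3,-3,-0.5],[0,0,0]],[8.2,[6,-6.5,-0.5],[0,0,0]],[8.2,[8.4,-9.8,-0.2],[0,0,0.2]],[8.2,[8.4,-9.8,0],[0,0,0.2]],[8.2,[8.4,-9.8,0],[0,0,0.2]]]' 20;python3 p.py .414 .1145 .131
python3 - <<'E'
from rig import env
import cv2,numpy as np
f=env.capture("scene")["frame"]
cv2.imwrite("pics/s3.png",cv2.resize(f[140:260,180:340],None,fx=5,fy=5,interpolation=cv2.INTER_CUBIC))
E
```

```text
time: 4.7
tcp_pos: [0.4107, 0.1158, 0.215]
tcp_rot: [[0.013, 1.0, 0.001], [1.0, -0.013, 0.001], [0.001, 0.001, -1.0]]
contact_force: [-0.2, -0.2, -0.2]
width: 0.957
shift cm [-0.13  0.33  8.4 ] turn deg [ 0.  -0.   0.2]
t 4.7 pos [0.4107 0.1158 0.215 ] F [-0.22 -0.25 -0.21] w 0.957 j [ 0.27 -0.22 -0.18  1.61  0.    1.86]
```

View pics/s3.png

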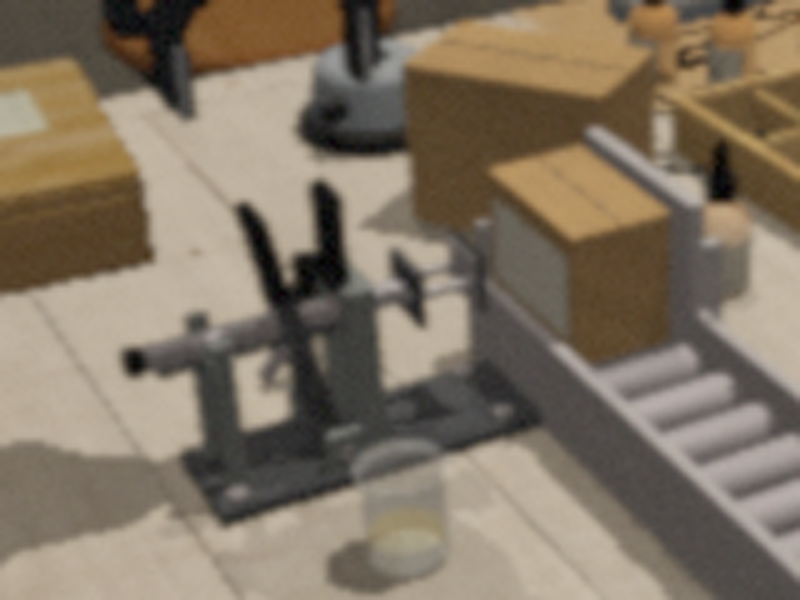

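The carton is in the bay at crop (580,240). The jaw head is at (408,285) and the free pad at (470,268). Trigger and handle tops are at (245,210) and (325,190), between the open fingers. Next I descend.

```bash
python3 -m inch '[[8.2,[-0.1,0.3,3],[0,0,0.2]],[8.2,[-0.1,0.3,6],[0,0,0.2]],[8.2,[-0.1,0.3,8.2],[0,0,0.2]],[8.2,[-0.1,0.3,8.2],[0,0,0.2]]]' 20;python3 p.py .414 .1145 .131
python3 - <<'E'
from rig import env
from h import *
f=env.capture("scene")["frame"]
cv2.imwrite("pics/s4.png",cv2.resize(f[140:260,180:340],None,fx=5,fy=5,interpolation=cv2.INTER_CUBIC))
T=st([.573,.112,-.016])
P=T([[-.03,.05,.12],[-.03,-.05,.12],[.03,-.05,.12],[.03,.05,.12]])
print(((proj("scene",P)-[180,140])*5).round())
E
```

```text
time: 5.08
tcp_pos: [0.4139, 0.1127, 0.1283]
tcp_rot: [[0.02, 1.0, -0.006], [1.0, -0.02, -0.002], [-0.002, -0.006, -1.0]]
contact_force: [0.3, -0.2, -0.6]
width: 0.957
shift cm [ 0.18  0.   -0.27] turn deg [-0.4  0.1 -0.2]
t 5.0833 pos [0.4139 0.1127 0.1283] F [ 0.29 -0.16 -0.58] w 0.957 j [ 0.27 -0.21 -0.34  1.45 -0.    1.86]
[[483. 168.]
 [569. 239.]
 [669. 212.]
 [578. 145.]]
```

View pics/s4.png

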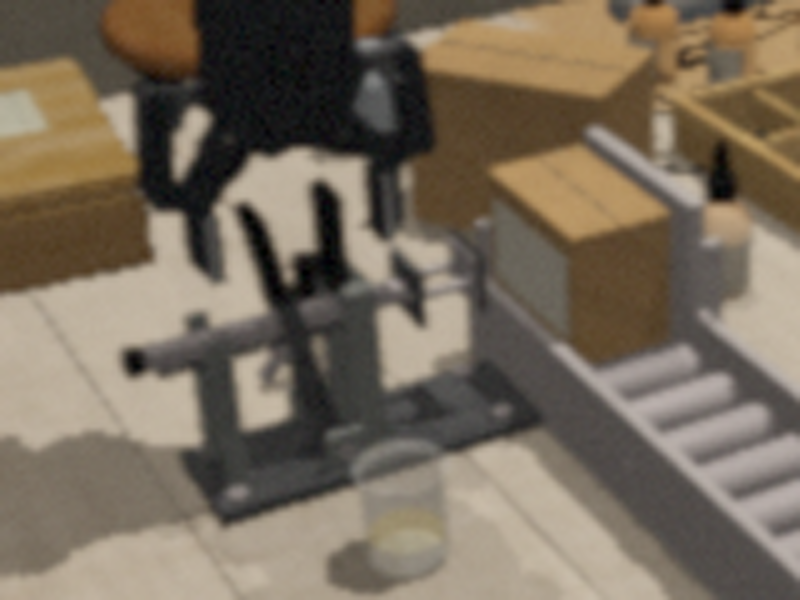

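Projected and observed carton corners agree within 1 px of the original image, so the carton is home. The fingers straddle trigger and handle. First stroke.

```bash
python3 -m inch '[[8.2,[0,0.8,0],[0,0,0]],[8.2,[0,1.4,0],[0,0,0]],[8.2,[0,1.8,0],[0,0,0]],[8.2,[0,2.2,0],[0,0,0]]]' 20;python3 -m inch '[[8.2,[0,0.4,0],[0,0,0]],[8.2,[0,0.8,0],[0,0,0]],[8.2,[0,1.1,0],[0,0,0]],[8.2,[0,1.3,0],[0,0,0]],[8.2,[0,1.3,0],[0,0,0]]]'
cat > snap.py <<'E'
import sys
from rig import env
from h import *
f=np.mean([env.capture("scene")["frame"].astype(float) for _ in range(int(sys.argv[2]) if len(sys.argv)>2 else 2)],0)
f=cv2.resize(f[150:230,190:310].astype(np.uint8),None,fx=6.6,fy=6.6,interpolation=cv2.INTER_CUBIC)
cv2.imwrite(f"pics/{sys.argv[1]}.png",f)
s=env.sense();print("t",s["time"],s["tcp_pos"].round(4),"F",s["contact_force"].round(2))
E
python3 snap.py s5
```

```text
time: 5.47
tcp_pos: [0.4377, 0.1139, 0.1341]
tcp_rot: [[0.019, 1.0, 0.0], [1.0, -0.019, 0.001], [0.001, 0.0, -1.0]]
contact_force: [-5.7, -0.9, 4.4]
width: 0.961
time: 5.88
tcp_pos: [0.4507, 0.1137, 0.1339]
tcp_rot: [[0.019, 1.0, 0.0], [1.0, -0.019, 0.0], [0.0, 0.0, -1.0]]
contact_force: [-5.1, -0.0, 3.6]
width: 0.957
t 5.9833 [0.4505 0.1138 0.1338] F [-4.1  -0.03  3.36]
```

View pics/s5.png

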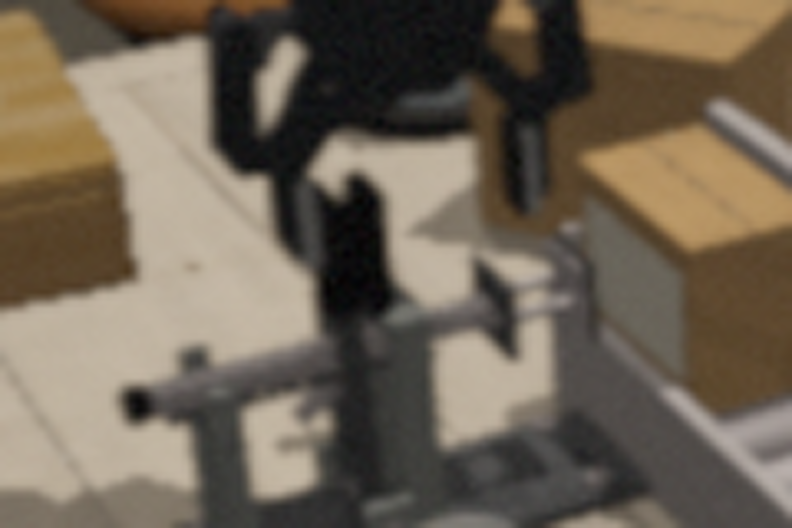

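```bash
cat > adv.py <<'E'
from h import *
T=st([.573,.112,-.016])
def adv(uv,x0):
    a=np.linspace(0,.09,901);P=T(np.c_[x0+a,0*a,0*a+.088]);q=proj("scene",P);d=np.linalg.norm(q-np.array(uv),axis=1);i=d.argmin();return a[i]*1000,d[i]
E
python3 - <<'E'
from adv import *
c=lambda u,v:(190+u/6.6,150+v/6.6)
print("tail",adv(c(135,402),-.268),"head",adv(c(498,308),-.117),"pad",adv(c(572,280),-.08))
b=lambda u,v:(180+u/5,140+v/5)
print("before tail",adv(b(133,361),-.268),"head",adv(b(407,287),-.117),"pad",adv(b(468,268),-.08))
E
```

```text
tail (np.float64(31.7), np.float64(0.5429624056738312)) head (np.float64(28.099999999999998), np.float64(0.184494248399851)) pad (np.float64(24.8), np.float64(0.9596258820794783))
before tail (np.float64(21.9), np.float64(0.31130946201525433)) head (np.float64(16.7), np.float64(0.17498976441995243)) pad (np.float64(15.499999999999998), np.float64(0.6321052346636593))
```

```bash
python3 -m inch '[[8.2,[0,-1.8,0],[0,0,0]],[8.2,[0,-3.5,0],[0,0,0]],[8.2,[0,-3.5,0],[0,0,0]],[8.2,[0,-2.5,0],[0,0,0]],[8.2,[0,-2,0],[0,0,0]]]'; python3 -m inch '[[8.2,[0,0.5,0],[0,0,0]],[8.2,[0,1,0],[0,0,0]],[8.2,[0,1.6,0],[0,0,0]],[8.2,[0,2,0],[0,0,0]],[8.2,[0,2,0],[0,0,0]]]'; python3 snap.py s6
```

```text
time: 6.4
tcp_pos: [0.4316, 0.1142, 0.1334]
tcp_rot: [[0.018, 1.0, 0.002], [1.0, -0.018, 0.0], [0.001, 0.002, -1.0]]
contact_force: [-5.7, -0.3, 4.0]
width: 0.962
time: 6.82
tcp_pos: [0.451, 0.1136, 0.1325]
tcp_rot: [[0.019, 1.0, -0.001], [1.0, -0.019, 0.0], [-0.0, -0.001, -1.0]]
contact_force: [-4.6, 1.0, 2.6]
width: 0.961
t 6.9167 [0.4505 0.1136 0.1325] F [-2.23 -0.15  1.93]
```

View pics/s6.png

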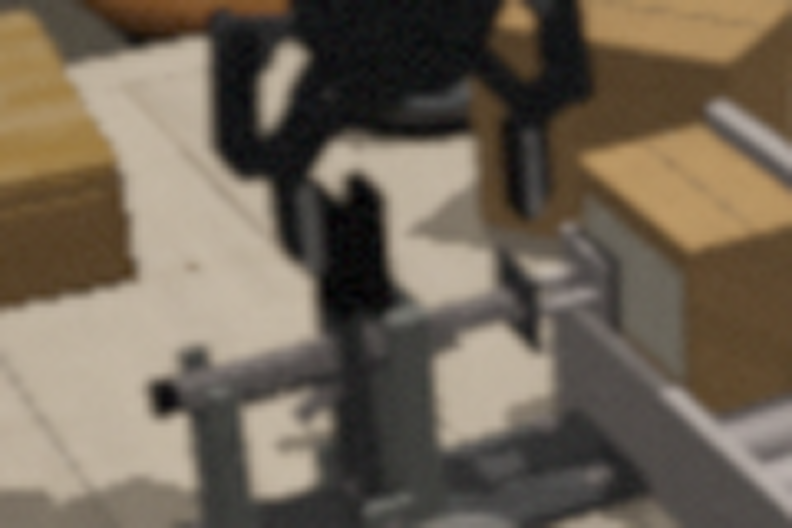

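The jaw head moved from (497,308) to (523,299), about 10 mm. The trigger is near its stop. Next stroke.

```bash
python3 -m inch '[[8.2,[0,-1.8,0],[0,0,0]],[8.2,[0,-3.5,0],[0,0,0]],[8.2,[0,-3.5,0],[0,0,0]],[8.2,[0,-2.5,0],[0,0,0]],[8.2,[0,-2,0],[0,0,0]]]'; python3 -m inch '[[8.2,[0,0.5,0],[0,0,0]],[8.2,[0,1,0],[0,0,0]],[8.2,[0,1.6,0],[0,0,0]],[8.2,[0,2,0],[0,0,0]],[8.2,[0,2,0],[0,0,0]]]'; python3 snap.py s7
```

```text
time: 7.33
tcp_pos: [0.4315, 0.1142, 0.133]
tcp_rot: [[0.018, 1.0, 0.002], [1.0, -0.018, 0.0], [0.0, 0.002, -1.0]]
contact_force: [-6.0, 0.9, 4.8]
width: 0.961
time: 7.75
tcp_pos: [0.4509, 0.1136, 0.1324]
tcp_rot: [[0.019, 1.0, -0.001], [1.0, -0.019, -0.0], [-0.0, -0.001, -1.0]]
contact_force: [-3.9, 1.2, 3.2]
width: 0.961
t 7.85 [0.4504 0.1136 0.1324] F [-3.77  0.69  2.15]
```

View pics/s7.png

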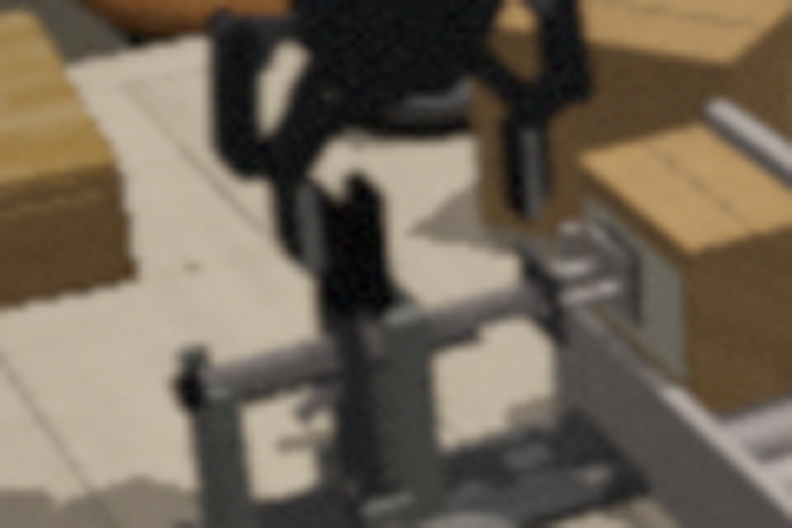

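The pad at (622,262) now nearly touches the flap. Its gap to the head at (545,290) is unchanged, so the press is 0. Next stroke.

```bash
python3 -m inch '[[8.2,[0,-1.8,0],[0,0,0]],[8.2,[0,-3.5,0],[0,0,0]],[8.2,[0,-3.5,0],[0,0,0]],[8.2,[0,-2.5,0],[0,0,0]],[8.2,[0,-2,0],[0,0,0]]]'; python3 -m inch '[[8.2,[0,0.5,0],[0,0,0]],[8.2,[0,1,0],[0,0,0]],[8.2,[0,1.6,0],[0,0,0]],[8.2,[0,2,0],[0,0,0]],[8.2,[0,2,0],[0,0,0]]]'; python3 snap.py s8 4
```

```text
time: 8.27
tcp_pos: [0.4315, 0.1141, 0.133]
tcp_rot: [[0.019, 1.0, 0.002], [1.0, -0.019, 0.0], [0.0, 0.002, -1.0]]
contact_force: [-5.8, 0.4, 4.1]
width: 0.958
time: 8.68
tcp_pos: [0.4509, 0.1136, 0.1324]
tcp_rot: [[0.019, 1.0, -0.001], [1.0, -0.019, -0.0], [-0.0, -0.001, -1.0]]
contact_force: [-4.5, 0.4, 3.5]
width: 0.956
t 8.8833 [0.4502 0.1136 0.1324] F [-2.67 -1.1   0.37]
```

View pics/s8.png

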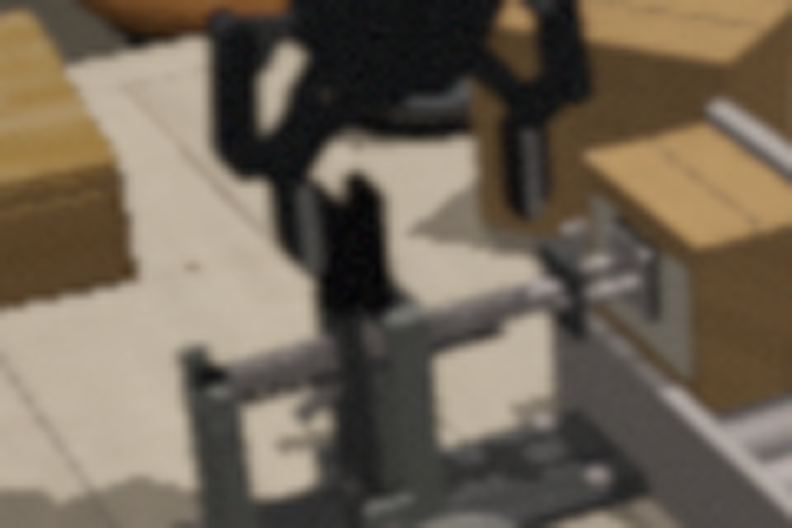

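```bash
cat > trk.py <<'E'
import cv2,sys,numpy as np
def m(a,b,box):
    A=cv2.imread(f"pics/{a}.png");B=cv2.imread(f"pics/{b}.png");x0,y0,x1,y1=box
    t=A[y0:y1,x0:x1];X0=max(0,x0-60);Y0=max(0,y0-60)
    r=cv2.matchTemplate(B[Y0:y1+60,X0:x1+60],t,cv2.TM_CCOEFF_NORMED);_,v,_,p=cv2.minMaxLoc(r);return (p[0]+X0-x0,p[1]+Y0-y0,round(v,3))
E
python3 - <<'E'
from trk import m
for a,b,h,p in(("s5","s6",(475,255,525,360),(555,220,600,345)),("s6","s7",(497,245,548,350),(560,215,622,330)),("s7","s8",(520,235,568,345),(585,215,645,310))):
    print(a,b,"head",m(a,b,h),"pad",m(a,b,p),"carton",m(a,b,(640,180,790,420)))
from h import *
T=st([.573,.112,-.016])
for x in(-.03,-.06,-.09):
  q=proj("scene",T([[x-.01,0,.088],[x,0,.088]]));print((q[1]-q[0])*6.6)
q=proj("scene",T([[-.03,-.05,.1],[-.02,-.05,.1]]));print((q[1]-q[0])*6.6)
E
```

```text
s5 s6 head (25, -5, 0.922) pad (23, -6, 0.757) carton (0, 0, 0.999)
s6 s7 head (26, -2, 0.928) pad (20, -5, 0.797) carton (1, 0, 0.996)
s7 s8 head (21, -4, 0.726) pad (17, -4, 0.768) carton (2, -1, 0.967)
[21.77308491 -5.93646134]
[22.37397298 -6.10029429]
[23.00008346 -6.27100417]
[22.24403978 -6.24889189]
```

Run:
```python
import cv2,numpy as np
L=[cv2.resize(cv2.imread(f"pics/{n}.png")[190:370,480:730],None,fx=1.6*1.9,fy=1.6,interpolation=cv2.INTER_CUBIC) for n in("s7","s8")]
L=[cv2.convertScaleAbs(l,alpha=1.5) for l in L]
cv2.imwrite("pics/c78.png",np.vstack(L))
```

```text
(no output)
```

View pics/c78.png

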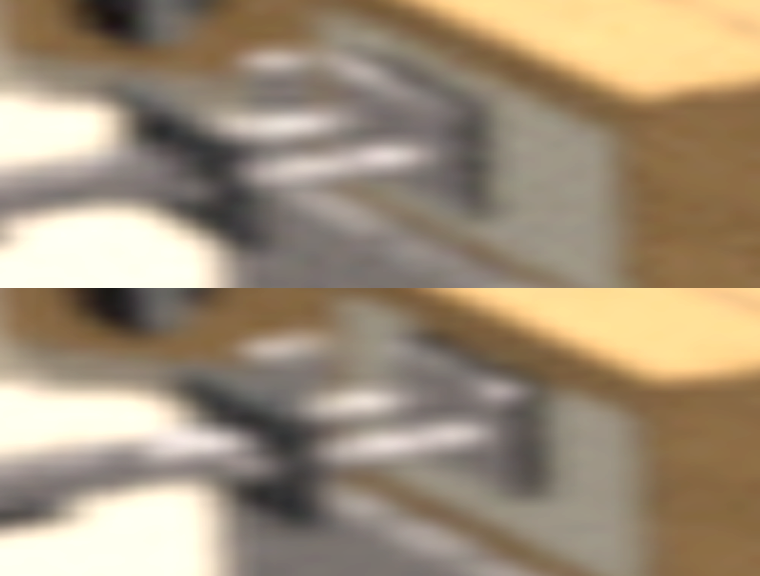

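The head-to-pad gap is unchanged (228 against 232 px), and the carton was pushed about 3.4 mm across to the fence. So the press is about 0 now. One more stroke should give about 10 mm.

```bash
python3 -m inch '[[8.2,[0,-1.8,0],[0,0,0]],[8.2,[0,-3.5,0],[0,0,0]],[8.2,[0,-3.5,0],[0,0,0]],[8.2,[0,-2.5,0],[0,0,0]],[8.2,[0,-2,0],[0,0,0]]]'; python3 -m inch '[[8.2,[0,0.5,0],[0,0,0]],[8.2,[0,1,0],[0,0,0]],[8.2,[0,1.5,0],[0,0,0]],[8.2,[0,1.9,0],[0,0,0]],[8.2,[0,2,0],[0,0,0]]]'; python3 snap.py s9 4
python3 - <<'E'
import cv2,numpy as np
L=[cv2.resize(cv2.imread(f"pics/{n}.png")[190:370,480:730],None,fx=1.6*1.9,fy=1.6,interpolation=cv2.INTER_CUBIC) for n in("s8","s9")]
cv2.imwrite("pics/c89.png",np.vstack([cv2.convertScaleAbs(l,alpha=1.5) for l in L]))
E
```

```text
time: 9.3
tcp_pos: [0.4314, 0.1142, 0.133]
tcp_rot: [[0.018, 1.0, 0.002], [1.0, -0.018, 0.0], [0.0, 0.002, -1.0]]
contact_force: [-6.8, 0.4, 3.5]
width: 0.961
time: 9.72
tcp_pos: [0.4505, 0.1136, 0.1325]
tcp_rot: [[0.019, 1.0, -0.002], [1.0, -0.019, 0.0], [0.0, -0.002, -1.0]]
contact_force: [-8.9, 0.2, 6.3]
width: 0.958
t 9.9167 [0.4503 0.1136 0.1325] F [-6.45  0.81  4.95]
```

View pics/c89.png

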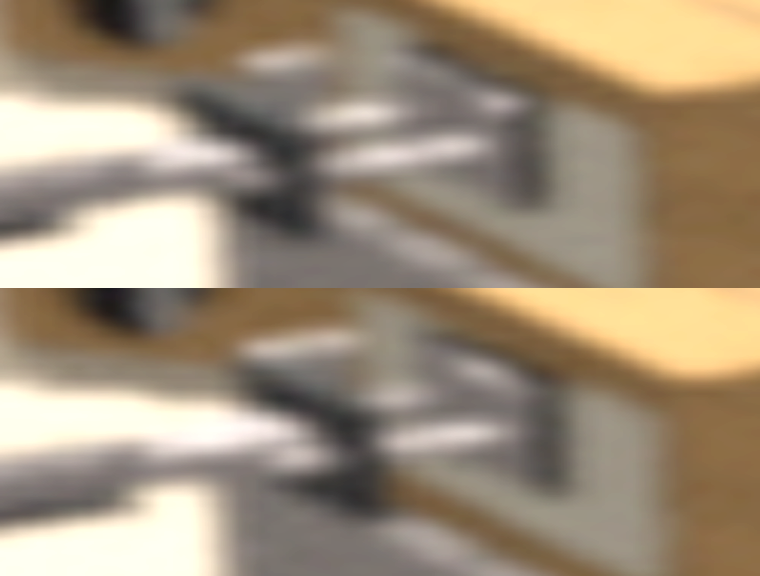

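View pics/s9.png

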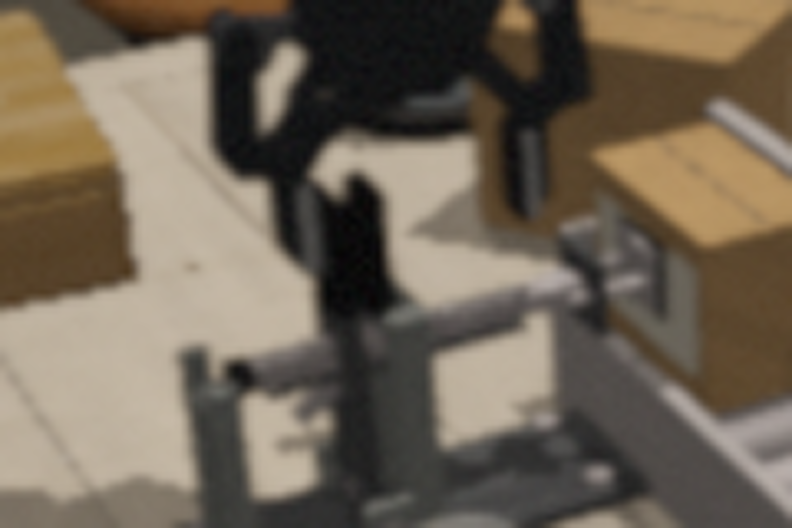

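The carton reached the fence after another 3.2 mm. The head-to-pad gap closed from 232 to 187 px, so the press is about 6.6 mm. A nearly full last stroke should bring about 16 mm; I go gently and stop a little short.

```bash
python3 -m inch '[[8.2,[0,-1.8,0],[0,0,0]],[8.2,[0,-3.5,0],[0,0,0]],[8.2,[0,-3.5,0],[0,0,0]],[8.2,[0,-2.5,0],[0,0,0]],[8.2,[0,-2,0],[0,0,0]]]'; python3 -m inch '[[8.2,[0,0.4,0],[0,0,0]],[8.2,[0,0.8,0],[0,0,0]],[8.2,[0,1.2,0],[0,0,0]],[8.2,[0,1.6,0],[0,0,0]],[8.2,[0,1.8,0],[0,0,0]]]'; python3 snap.py s10 4
cat > cmp.py <<'E'
import cv2,numpy as np,sys
L=[cv2.resize(cv2.imread(f"pics/{n}.png")[190:370,480:730],None,fx=1.6*1.9,fy=1.6,interpolation=cv2.INTER_CUBIC) for n in sys.argv[1:3]]
cv2.imwrite(f"pics/c{sys.argv[2]}.png",np.vstack([cv2.convertScaleAbs(l,alpha=1.5) for l in L]))
E
python3 cmp.py s9 s10
```

```text
time: 10.33
tcp_pos: [0.4316, 0.1141, 0.1328]
tcp_rot: [[0.019, 1.0, 0.0], [1.0, -0.019, 0.0], [0.0, 0.0, -1.0]]
contact_force: [-8.3, -0.3, 5.9]
width: 0.955
time: 10.75
tcp_pos: [0.4483, 0.1136, 0.1325]
tcp_rot: [[0.019, 1.0, -0.003], [1.0, -0.019, 0.0], [0.0, -0.003, -1.0]]
contact_force: [-10.2, 0.9, 6.4]
width: 0.963
t 10.95 [0.4482 0.1137 0.1325] F [-10.01   0.22   7.14]
```

View pics/cs10.png

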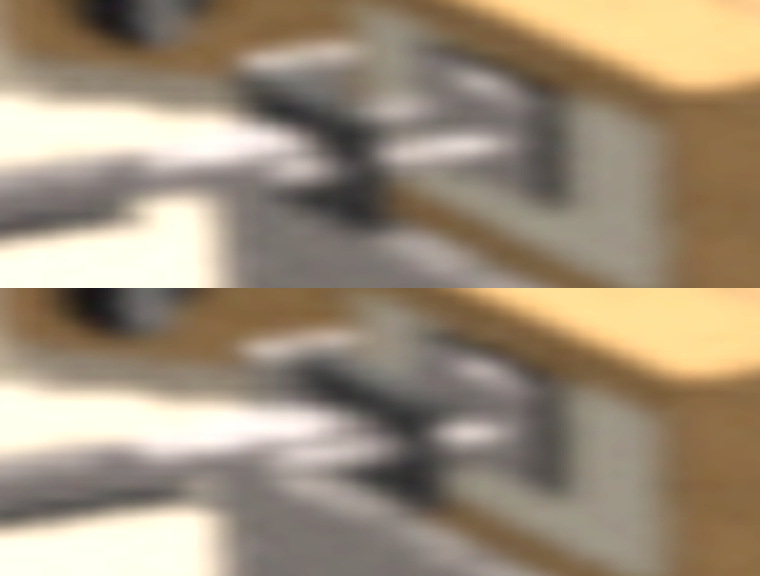

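The head-to-pad gap is now about 130 px against 232 when free, so the press is about 15–16 mm. The pad is flat on the flap. I hold a little, then check stability and the bystanders.

```bash
python3 -m inch '[[8.2,[0,0.05,0],[0,0,0]],[8.2,[0,0.05,0],[0,0,0]],[8.2,[0,0.05,0],[0,0,0]],[8.2,[0,0.05,0],[0,0,0]],[8.2,[0,0.05,0],[0,0,0]]]'; python3 -m inch '[[8.2,[0,0,0],[0,0,0]],[8.2,[0,0,0],[0,0,0]],[8.2,[0,0,0],[0,0,0]],[8.2,[0,0,0],[0,0,0]],[8.2,[0,0,0],[0,0,0]]]';python3 snap.py s11 4; python3 cmp.py s10 s11; python3 -c "
from trk import m
print(m('s10','s11',(560,210,650,350)),m('s10','s11',(640,180,790,420)))
from rig import env;import cv2
cv2.imwrite('pics/full.png',env.capture('scene')['frame'])"
```

```text
time: 11.37
tcp_pos: [0.4485, 0.1137, 0.1325]
tcp_rot: [[0.019, 1.0, -0.003], [1.0, -0.019, 0.0], [0.0, -0.003, -1.0]]
contact_force: [-9.5, 0.7, 7.2]
width: 0.96
time: 11.78
tcp_pos: [0.4485, 0.1137, 0.1325]
tcp_rot: [[0.019, 1.0, -0.003], [1.0, -0.019, 0.0], [0.0, -0.003, -1.0]]
contact_force: [-9.5, 0.7, 7.0]
width: 0.962
t 11.9833 [0.4485 0.1137 0.1325] F [-11.09   0.62   6.03]
(0, 0, 0.999) (0, 0, 0.999)
```

View pics/cs11.png

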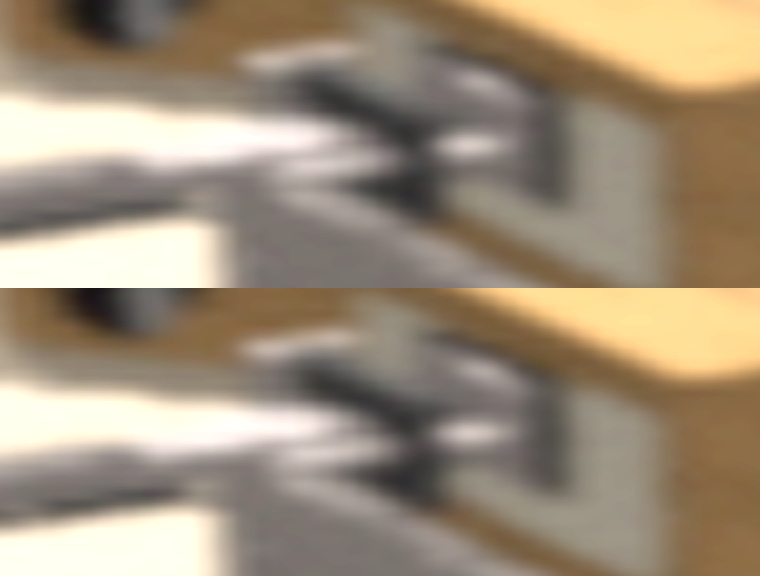

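View pics/full.png

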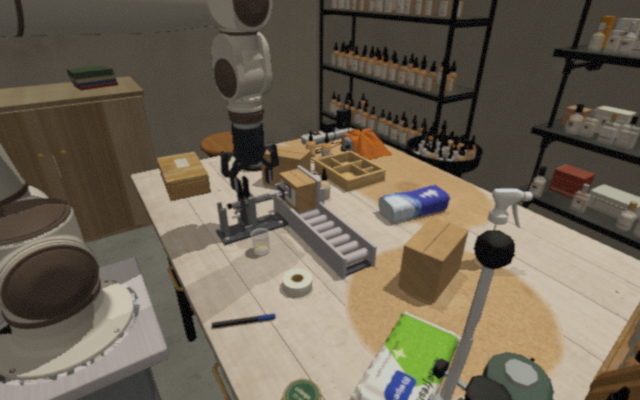

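Run:
```python
from h import *
T=st([.573,.112,-.016])
for dy in(0,-.005): print(((proj("scene",T([[x,y+dy,.12] for x,y in((-.026,-.05),(-.026,.05))]))-[190,150])*6.6).round())
```

```text
[[694. 247.]
 [579. 154.]]
[[700. 252.]
 [585. 158.]]
```

View pics/s11.png

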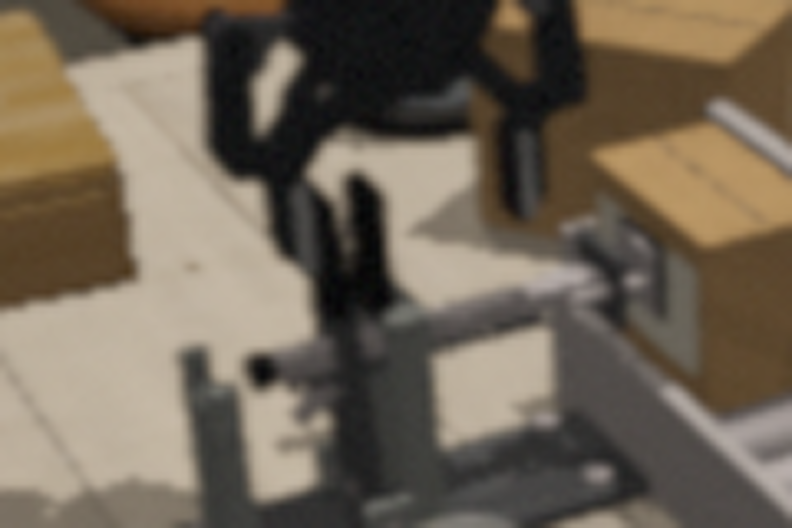

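```bash
python3 -c "
from rig import env
s=env.sense();print(s['time'],s['tcp_pos'],s['contact_force']);print(env.sign_off())"
```

```text
12.0333 [0.44853564 0.11366994 0.13251774] [-10.46063956   0.58354643   6.99816291]
the job is handed in; nothing more can be done
None
```

I handed the job in at 12.0 s with the trigger still squeezed and the pad pressed in about 15–16 mm.

**Carton:** I pushed it along the rollers with shut fingers until the wrist read 9 N against the end stop, at the position predicted for home. The first time the pad pressed, it slid the carton about 6–7 mm across the lane to the fence, with no visible movement along the lane.

**Clamp:** I worked the trigger with five near-full strokes and a partial sixth. The back finger pushed the trigger each time; the front finger stayed clear of the handle.

**Last checks:**
- **Pad:** the head-to-pad gap in the scene camera closed from 232 to 130 px. That gives the 15–16 mm, accurate to about 1 mm, and the pad is flat on the flap.
- **Hold:** nothing moved over the last 0.8 s of holding, and the wrist carried a steady 10 N or so.
- **Bystanders:** the beaker, label roll and dropper bottle look unmoved in the last picture. The arm hides the atomiser there; it stood in place during the carton push.

**Disagreement:** the scene camera alone puts the carton 1–3 mm short of the end stop. That is about the size of the calibration and station-fit error, and the push force said it was home. The arm blocked the top camera, so I could not check it from there.

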